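# Put the toothpick jar away in the lift-up cupboard

### The arm

A 7-joint arm with a two-finger parallel gripper is mounted at the origin on a cart in front of the work surface, level with it; the furniture and walls round the work are solid. World frame = base frame: x ahead of the robot, y to its left, z up, the work surface at z = 0. Lengths are in m, angles in degrees, forces in N, time in s.
With the tool pointing down it reaches from about 0.425 to 0.875 m from the base axis. Payload 4.7 kg.
Tool frame: the origin (TCP) lies on the centre line of the jaws, within the pads' length; the fingertips stand 8 mm ahead of it and the grasp point (between the pads) lies 11 mm behind it; z points along the fingers, y is the direction in which the jaws open and shut (so a half turn about z gives the same grasp; the last joint's range is limited). The gripper opens to 87 mm and grips with 3 to 60 N. Pads are 19 mm wide; open, the fingers measure 117 mm over their backs; the gripper's body (75 mm by 190 mm) begins 51 mm behind the grasp point.
Start: joints at [66.755, 18.392, -4.016, 83.108, 1.295, 78.541, -3.26], TCP at [0.265, -0.594, 0.197] pointing down, gripper open.
Joint ranges: [-163.93, 163.93], [-17.29, 119.83], [-79.2, 71.16], [3.27, 140.29], [-89.18, 269.18], [5.43, 117.66], [-154.24, 154.24]. Speed limits (degrees/s): [147.25, 147.25, 180, 180, 180, 180, 180].

### API

Orientations are given as [roll, pitch, yaw] about the fixed x, y, z axes, in that order (R = Rz(yaw) Ry(pitch) Rx(roll)).
In Python, from cell import env gives the robot as it stands. The module is installed in compiled form; this text tells all that it offers.
- The arm moves only by the tool move_arm, never from a script. Its argument "steps" is a list of rows, each a list of 2 entries, a list of its own where there are three numbers: the shift along the tool's x, y, z in m, then the turn about the tool's z in rad. A call has 1 to 20 rows; each row is the pose to reach, as a shift and turn from the pose commanded when the call began, along the tool's axes at that moment; what a row does not reach only later rows make up. A row lasts 1/8 s, in which the tool goes at most 62.5 mm and 10.7 degrees, less where a joint would pass 70% of its speed; a pose out of reach is approached as far as the arm can. A call with a gripper value outside its range is refused whole. "hand" is the closure, from -1 (fully open) to 1 (shut), set as the call begins (left out, the last holds). The fingers move at their own pace and stop on an object; "squeeze" is the grip in N (left out, the last holds). Time passes only in rows, so rows that repeat a pose let the fingers close. It gives the time, the measured TCP pose, the force and the opening at its end, in the units of the state.
- env.get_obs(): the state, without advancing time (a new reading comes with each control period).
- env.read_camera(name): name is "scene" or "top" or "wrist"; returns (picture, depth): 400x640x3 uint8, red, green, blue; 400x640 float32, m along the optical axis (not along the pixel's ray), 0 where there is no reading.
- env.calibration(name): a dict with "intrinsics" (3x3 intrinsics, pixels), "position" and "orientation" of the camera in the world; the wrist camera has in their place "mount" (4x4, takes a point from camera to tool coordinates, whose origin is the TCP and whose axes are the flange's). Camera axes: x right, y up, looking along -z (the intrinsics and any distortion apply to the point x, -y, -z); pixel columns grow to the right and rows downward; lengths in m; the calibration is good to about 2 mm. The wrist camera is an equidistant fisheye: a pixel r from the principal point sees the ray r / f radians off the axis. A picture is of the moment at which its call begins: read the wrist's pose just before it. calibration takes no time and is no camera call.
- env.sign_off(): hands the job in, once; it reports no verdict.
Trained networks look in the newest picture that a camera, given by its name, has taken for a name from the list of things; names that differ only in an ending like _2 or _b are one class to them, and where a whole thing is asked for, a point or a joint stands for the part that bears it (a point fixed in the world has none). Each returns a list of dicts, best first, with "conf" (0 to 1); they miss things now and then, are a little off and sometimes report something else, mostly with a low value. They report only what shows in the picture. A call takes as long as a camera call. They do not tell look-alikes from the thing itself.
- env.cut_out(camera, query): "region" (400x640 bool, what is visible of it) and "uv" ([column, row] in pixels, amid what is visible of it).
The state is a dict: "time_s": time; "qpos": joint angles; "joint_velocities": joint speeds; "effort": joint torques, N m; "tool_pos": TCP position; "tool_rot": TCP orientation; "force": force on the tool from outside, world axes, zero at the start; "wrist_torque": the same for the moment, N m; "grip_width": finger opening in m.
Only numpy, scipy, OpenCV 4.12 (cv2) and the standard library are available. Lean on these libraries where they do the work, as an engineer would, in place of code of your own. Each camera call takes 0.05 s, during which the arm holds its last target. There are 200 camera calls.

### The job

Raise the lift-up door of the little countertop cupboard until its stay locks and the door stays up by itself. Lay the toothpick jar (clear, black cap) on its side on the cupboard floor and let go of it, then press the red release pad so that the stay unlocks and the door comes down and shuts fully with the jar inside. Do not knock over or shove the other jars, and do not slam the door.

Things in the scene. Friction and masses are not known exactly. Their poses are not given: they have to be found in the camera images.
- cupboard: Light wood cupboard, fixed. Origin: on the table under the main box's middle; x from its front (facing the robot) to its back, y to its left, z up. Main box x -120..110, y -125..125 mm, 10 mm walls; front wall 62 high, back 140. The shut white door slopes 20 deg down from the hinge (x 45, z 130) to the front. A wooden stay housing (y -126..-211, x -105..110, 135 high) stands on its right.
- door (a joint): Lift-up door, rad: 0 shut, grows as its free edge rises; axis along the cupboard's y at hinge. Locks at 1.83 (panel 85 deg above level, nearly upright); end stop 1.93: raise to about 1.88 and let it settle back. Unlocked, weight and a spring pull it shut (1 to 4 N at the handle, about double when moved briskly); a damper brings it down by itself in about 3 s.
- release (a joint): Release rocker, rad: 0 at rest (up), grows as the red pad is pressed, end stop 0.35. Springy, about 3 to 8 N at the pad. Frees the lock at about 0.18 (pad 10 mm down); press about 15 mm and keep it down until the door has come down by 0.3 rad or more. It also bobs by itself as the rising door passes the lock.
- handle (a point): Middle of the round steel bar of the U-shaped pull beyond the door's free edge; moves with the door. Bar 12 mm thick, 118 mm long, parallel to the cupboard's y, 222 mm from the hinge axis, clear gap of 51 mm between bar and panel. Door shut: 54 mm above the table, 44 mm in front of the cupboard; door locked: 351 mm above the table.
- hinge (a point): Middle of the door hinge axis, 130 mm above the table, fixed in the cupboard.
- release_pad (a point): Point to press on top of the red ribbed pad (40 mm front to back, 72 mm wide, this point 11 mm right of its middle, clear of the door) on the stay housing right of the door; 174 mm above the table at rest. Press straight down. Moves with the rocker.
- floor_middle (a point): Point on the upper face of the cupboard floor (8 mm above the table), midway between the side walls, 80 mm behind the inside of the front wall (cupboard x = -30). With the door up the inside is open from above for cupboard x -110 to about 30, y -115 to 115 mm; two spice jars stand in the left rear corner (x over 30, y over -15).
- toothpick_jar: Clear plastic jar with a black screw cap and wooden picks inside, lying on its side on the table: 90 mm long along its own y, 38 mm wide (x) and 38 mm high, about 50 g; it does not roll. Origin: centre of its underside.
- spice_a: Spice jar with green cap, 46 mm across, 106 mm high, standing loose inside the cupboard at the left rear. Origin: centre of its underside.
- spice_b: Second spice jar with green cap, same size, standing loose inside the cupboard beside the first. Origin: centre of its underside.
- honey_jar: Honey jar with grey lid, 71 mm across, 110 mm high, standing on the table to the left. Origin: centre of its underside.
Mind the look-alikes: they are no part of the job. Leave any blue or orange look-alike of the toothpick_jar alone.

How it is judged:
By the outcome, as a careful person would: the job done as asked, in the order asked, and still so for the second after the job is handed in, with the robot touching nothing.
It also fails if it takes over 67 s, if anything falls off the work surface, if the arm or the gripper's body presses on something with over 40 N, if the wrist force passes 120 N, or if a joint passes its speed limit or range.

## Working session

There is one attempt and no reset: what is moved stays moved. The work goes in short steps, Python scripts to look and compute and a tool call to move; the robot and the scene stay as the last step left them, time stands still between calls to the robot, and variables do not carry over. Pictures are saved under pics/ and viewed, about 8 in all and at most 12, crops included, and the job is handed in when it is done.

Besides the shell and the picture viewer there is one more tool, called after "Emit:" by a JSON object that holds its "method" and its "body". move_arm: Moves the arm, as the interface text tells. Its arguments: {"type":"object","properties":{"steps":{"type":"array"},"hand":{"type":"number"},"squeeze":{"type":"number"}},"required":["steps"]}

```bash
mkdir -p pics; cat > h.py <<'E'
import numpy as np, cv2
from scipy.spatial.transform import Rotation as R
from cell import env
np.set_printoptions(precision=4,suppress=True)
def cam(name):
    c=env.calibration(name); return c
def rotm(o):
    o=np.array(o,float)
    return o if o.shape==(3,3) else R.from_euler('xyz',o,degrees=True).as_matrix()
def world(name,u,v,d,c=None):
    c=c or env.calibration(name);K=np.array(c['intrinsics'])
    u=np.asarray(u,float);v=np.asarray(v,float)
    p=np.stack([(u-K[0,2])/K[0,0]*d,-(v-K[1,2])/K[1,1]*d,-d*np.ones_like(u)],-1)
    return p@rotm(c['orientation']).T+np.array(c['position'])
def save(n,im): cv2.imwrite('pics/'+n+'.png',im[...,::-1])
E
python3 - <<'E'
from h import *
o=env.get_obs(); print(o)
for n in ['scene','top']:
    im,d=env.read_camera(n); save(n+'0',im); np.save(n+'_d.npy',d); c=env.calibration(n); print(n,c)
    for q in ['cupboard','door','handle','release_pad','toothpick_jar','honey_jar','spice_a']:
        for r in env.cut_out(n,q)[:4]:
            m=r['region']&(d>0); v,u=np.nonzero(m); 
            if len(u)==0: continue
            P=world(n,u,v,d[m],c); print(q,round(r['conf'],2),r['uv'],m.sum(),np.median(P,0),P.min(0),P.max(0),im[m].mean(0))
print(env.calibration('wrist'))
E
```

```text
{'time_s': 0.0, 'qpos': array([66.7548, 18.4374, -4.0143, 83.1739,  1.2951, 78.5401, -3.259 ]), 'joint_velocities': array([ 0.0389,  0.073 , -0.0154,  0.0394, -0.0891, -0.0674,  0.0857]), 'effort': array([  0.0008, -49.1286,  -0.4033, -31.2532,  -0.0639,   0.0437,
         0.0002]), 'tool_pos': array([ 0.2646, -0.5931,  0.1964]), 'tool_rot': array([-179.8939,    0.0062,   24.0548]), 'force': array([-0.4605,  0.629 ,  0.2545]), 'wrist_torque': array([-0.0135, -0.0437, -0.0364]), 'grip_width': 0.08712242625002029}
scene {'intrinsics': array([[503.2444,   0.    , 321.1954],
       [  0.    , 503.2444, 196.5791],
       [  0.    ,   0.    ,   1.    ]]), 'position': array([ 1.2278, -1.1534,  1.2186]), 'orientation': array([52.1912, -0.2685, 28.7919])}
cupboard 0.77 [284.5, 270.3] 8163 [ 0.6362 -0.2765  0.1176] [ 0.3742 -0.3923 -0.0071] [0.7392 0.077  0.1815] [185.7904 147.3014  97.922 ]
door 0.79 [294.0, 241.7] 1540 [ 0.5831 -0.1451  0.1117] [ 0.4483 -0.2888  0.0006] [ 0.6624 -0.0227  0.1643] [233.4481 226.4091 189.3279]
handle 0.65 [291.9, 240.2] 1706 [ 0.5825 -0.1446  0.1114] [ 0.4027 -
[... 2837 characters left out ...]
[0.6999 0.2693 0.0871] [0.6874 0.2345 0.0014] [0.7588 0.3038 0.1158] [167.306 141.2   109.759]
honey_jar 0.22 [403.6, 195.8] 8213 [ 0.5544 -0.1948  0.1082] [ 0.4247 -0.4613 -0.0104] [ 0.8441 -0.0177  0.1796] [211.4988 184.3214 145.9836]
spice_a 0.61 [451.6, 189.5] 267 [ 0.5019 -0.3093  0.1731] [ 0.476  -0.4358 -0.0013] [ 0.6226 -0.2772  0.1796] [200.7154  67.5993  49.2659]
{'intrinsics': array([[309.7069,   0.    , 317.6264],
       [  0.    , 309.7069, 194.878 ],
       [  0.    ,   0.    ,   1.    ]]), 'mount': array([[ 0.0001,  0.9663,  0.2574,  0.0702],
       [ 1.    , -0.0002,  0.0006,  0.0004],
       [ 0.0006,  0.2574, -0.9663, -0.1872],
       [ 0.    ,  0.    ,  0.    ,  1.    ]])}
```

```bash
python3 - <<'E'
from h import *
a=cv2.imread('pics/scene0.png')[120:320,180:480];b=cv2.imread('pics/top0.png')[130:330,170:520]
a=cv2.resize(a,None,fx=2,fy=2);b=cv2.resize(b,None,fx=2,fy=2)[:,:700]
cv2.imwrite('pics/both.png',cv2.resize(np.vstack([cv2.copyMakeBorder(a,0,0,0,100,0),b]),None,fx=.75,fy=.75,interpolation=cv2.INTER_AREA))
E
```

```text
(no output)
```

View pics/both.png

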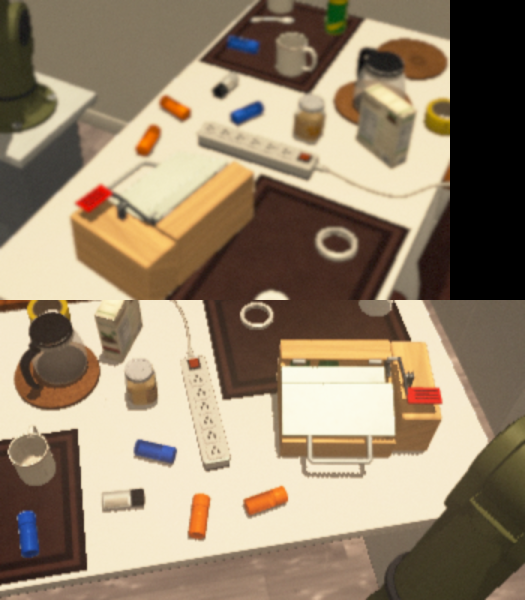

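```bash
python3 - <<'E'
from h import *
vv,uu=np.mgrid[0:400,0:640]
C={}
for n in ['top','scene']:
    d=np.load(n+'_d.npy'); im=cv2.imread('pics/%s0.png'%n)[...,::-1].astype(int)
    P=world(n,uu,vv,d); P[d<=0]=np.nan; C[n]=(P,im)
    # door plane
    m=(P[...,2]>.075)&(P[...,2]<.12)&(P[...,0]>.48)&(P[...,0]<.62)&(P[...,1]>-.25)&(P[...,1]<-.05)&(im.min(-1)>170)
    Q=P[m]; A=np.c_[Q[:,:2],np.ones(len(Q))]; s=np.linalg.lstsq(A,Q[:,2],rcond=None)[0]
    for _ in range(5):
        r=Q[:,2]-A@s; k=abs(r)<.006; s=np.linalg.lstsq(A[k],Q[k,2],rcond=None)[0]
    print(n,k.sum(),'slope',s,'deg',np.degrees(np.arctan(np.hypot(s[0],s[1]))),'yaw',np.degrees(np.arctan2(s[1],s[0])),'rms',r[k].std())
    # red pad
    m=(im[...,0]>150)&(im[...,1]<70)&(im[...,2]<70)&(P[...,2]>.15)
    Q=P[m];print('red',m.sum(),Q.mean(0),np.median(Q,0),cv2.minAreaRect((Q[:,:2]*1000).astype(np.float32)))
    # handle
    m=(P[...,2]>.025)&(P[...,2]<.075)&(P[...,0]>.38)&(P[...,0]<.47)&(P[...,1]>-.26)&(P[...,1]<-.05)
    Q=P[m]; print('handle pts',len(Q)); 
    if n=='top':
        i=np.argsort(Q[:,1]); print(Q[i][::max(1,len(Q)//40)])
    # housing/walls top  z .13-.145
    for z0,z1 in[(.128,.142)]:
        m=(P[...,2]>z0)&(P[...,2]<z1)&(P[...,0]>.4)&(P[...,0]<.8)&(P[...,1]>-.5)&(P[...,1]<.1)
        print('z135',cv2.minAreaRect((P[m][:,:2]*1000).astype(np.float32)))
    m=(P[...,2]>.015)&(P[...,2]<.06)&(P[...,0]>.40)&(P[...,0]<.5)&(P[...,1]>.27)&(P[...,1]<.41)
    print('jar',m.sum(),cv2.minAreaRect((P[m][:,:2]*1000).astype(np.float32)),np.percentile(P[m][:,2],[50,90]))
E
```

```text
top 1993 slope [ 0.3463 -0.0619 -0.1001] deg 19.382114569337467 yaw -10.137159570044421 rms 0.002758744423809231
red 202 [ 0.4992 -0.3126  0.1736] [ 0.4989 -0.3123  0.1736] ((500.0303039550781, -314.2918395996094), (67.98271179199219, 42.94377517700195), 76.14263916015625)
handle pts 312
[[ 0.4631 -0.2596  0.0598]
 [ 0.4626 -0.2571  0.055 ]
 [ 0.4625 -0.2556  0.0618]
 [ 0.462  -0.2528  0.0251]
 [ 0.4661 -0.2486  0.0517]
 [ 0.4687 -0.2467  0.0481]
 [ 0.4625 -0.243   0.04  ]
 [ 0.464  -0.2399  0.0576]
 [ 0.4676 -0.2367  0.0271]
 [ 0.4642 -0.2327  0.0593]
 [ 0.4655 -0.2293  0.0261]
 [ 0.4683 -0.2259  0.0483]
 [ 0.4687 -0.2226  0.0486]
 [ 0.4695 -0.2169  0.0616]
 [ 0.468  -0.204   0.0739]
 [ 0.4468 -0.2013  0.0715]
 [ 0.4541 -0.2     0.0724]
 [ 0.462  -0.1991  0.0724]
 [ 0.4613 -0.1974  0.0616]
 [ 0.4551 -0.1947  0.0662]
 [ 0.4327 -0.1925  0.0596]
 [ 0.4266 -0.1875  0.0585]
 [ 0.4287 -0.1818  0.0567]
 [ 0.4358 -0.1768  0.0589]
 [ 0.4258 -0.1706  0.0585]
 [ 0.4272 -0.1644  0.0581]
 [ 0.4326 -0.1594  0.0568]
 [ 0.4437 -0.1532  0.0526]
 [ 0.4407 -0.148   0.0593]
 [ 0.4333 -0.1424  0.0606]
 
[... 454 characters left out ...]
334.9233093261719, 219.7932586669922), 79.60791015625)
jar 322 ((449.5640869140625, 340.3149108886719), (89.61819458007812, 38.375667572021484), 85.44084167480469) [0.0331 0.0386]
scene 914 slope [ 0.3645 -0.0671 -0.111 ] deg 20.33658052363208 yaw -10.428687639304869 rms 0.001819377340787653
red 197 [ 0.5108 -0.3204  0.1746] [ 0.5106 -0.3206  0.1746] ((509.9599914550781, -318.94122314453125), (66.00222778320312, 37.3619384765625), 79.9823226928711)
handle pts 108
z135 ((602.8289794921875, -206.93585205078125), (338.8100280761719, 219.19227600097656), 78.97762298583984)
jar 165 ((458.6315612792969, 337.1383361816406), (97.15218353271484, 40.857704162597656), 82.95182800292969) [0.0324 0.0395]
```

```bash
cat >> h.py <<'E'
CO=np.array([.6067,-.163]);CY=-10.3
def cw(x,y,z,o=None,yaw=None):
    o=CO if o is None else o; a=np.radians(CY if yaw is None else yaw)
    return np.array([o[0]+x*np.cos(a)-y*np.sin(a),o[1]+x*np.sin(a)+y*np.cos(a),z])
def rel(p,psi=None,p0=None,psi0=None):
    o=env.get_obs(); p0=o['tool_pos'] if p0 is None else np.array(p0); psi0=o['tool_rot'][2] if psi0 is None else psi0
    a=np.radians(psi0); d=np.array(p)-p0
    t=0 if psi is None else -np.radians((psi-psi0+180)%360-180)
    return np.round([d[0]*np.cos(a)+d[1]*np.sin(a), d[0]*np.sin(a)-d[1]*np.cos(a), -d[2], t],4)
E
python3 - <<'E'
from h import *
print(cw(-.164,0,.054)); h=cw(-.164,0,.22); print(rel(h,79.7))
print(rel([.30,-.50,.27],40))
E
```

```text
[ 0.4453 -0.1337  0.054 ]
[ 0.3522 -0.3464 -0.0225 -0.9712]
[ 0.0702 -0.0712 -0.0725 -0.2783]
```

Emit:
{"method": "move_arm", "body": {"steps": [[[0.02,-0.02,-0.05],-0.08],[[0.055,-0.055,-0.07],-0.18],[[0.09,-0.09,-0.07],-0.28],[[0.125,-0.125,-0.07],-0.38],[[0.16,-0.16,-0.07],-0.48],[[0.195,-0.195,-0.06],-0.58],[[0.23,-0.23,-0.05],-0.68],[[0.265,-0.265,-0.04],-0.78],[[0.3,-0.3,-0.03],-0.88],[[0.33,-0.33,-0.0225],-0.97],[[0.352,-0.346,-0.0225],-0.97],[[0.352,-0.346,-0.0225],-0.97]], "hand": 0.0}}

```text
time_s: 2.3
tool_pos: [0.4462, -0.132, 0.2202]
tool_rot: [180.0, 0.0, 79.9]
force: [0.1, 0.0, -0.4]
grip_width: 0.0435
```

```bash
cat >> h.py <<'E'
def wray(u,v,o):
    c=env.calibration('wrist');K=np.array(c['intrinsics']);M=np.array(c['mount'])
    a=(np.asarray(u,float)-K[0,2])/K[0,0];b=(np.asarray(v,float)-K[1,2])/K[1,1];r=np.hypot(a,b)+1e-12
    s=np.sin(r)/r; ray=np.stack([a*s,-b*s,-np.cos(r)],-1)
    T=rotm(o['tool_rot']); return M[:3,3]@T.T+o['tool_pos'], ray@M[:3,:3].T@T.T, -ray[...,2]
def wcloud(d,o):
    v,u=np.mgrid[0:400,0:640]; p,r,cz=wray(u,v,o); P=p+r*(d/np.maximum(cz,1e-3))[...,None]; P[d<=0]=np.nan; return P
E
python3 - <<'E'
from h import *
o=env.get_obs(); print(o['time_s'],o['tool_pos'],o['tool_rot'],o['grip_width'],o['qpos'])
im,d=env.read_camera('wrist'); save('w1',im); P=wcloud(d,o); np.save('w1.npy',P)
for q in ['door','handle','release_pad']:
    for r in env.cut_out('wrist',q)[:2]:
        m=r['region']&(d>0); print(q,r['conf'],r['uv'],m.sum(),np.nanmedian(P[m],0))
m=(P[...,2]>.045)&(P[...,2]<.075)&(P[...,0]>.40)&(P[...,0]<.47)&(P[...,1]>-.22)&(P[...,1]<-.04)
Q=P[m]
for y in np.arange(-.21,-.05,.01):
    k=abs(Q[:,1]-y)<.005
    if k.sum()>3: print(round(y,3),k.sum(),np.median(Q[k],0),np.percentile(Q[k][:,0],[10,90]),Q[k][:,2].max())
E
```

```text
2.3 [ 0.4462 -0.132   0.2202] [179.9627   0.0027  79.9021] 0.043491484489542494 [ 44.4275  -4.253  -29.4075 105.2252  -2.1305  78.4518   5.415 ]
door 0.88 [426.7, 148.7] 25333 [ 0.565  -0.1141  0.1022]
handle 0.98 [427.5, 146.5] 24871 [ 0.5656 -0.1143  0.1024]
release_pad 0.52 [519.2, 127.7] 236 [ 0.6726 -0.1061  0.1134]
-0.21 39 [ 0.4599 -0.2066  0.0692] [0.4469 0.4678] 0.07418431771233575
-0.2 270 [ 0.4516 -0.1996  0.0654] [0.436  0.4659] 0.0741331639754026
-0.19 96 [ 0.4349 -0.1912  0.0588] [0.4293 0.4407] 0.0631313500149639
-0.18 82 [ 0.4354 -0.1802  0.0586] [0.4305 0.44  ] 0.06174753229752783
-0.17 80 [ 0.4372 -0.1697  0.0585] [0.4323 0.4419] 0.061040686652061915
-0.16 82 [ 0.4389 -0.1599  0.0588] [0.4341 0.4436] 0.06108932951219975
-0.15 85 [ 0.4405 -0.1504  0.0583] [0.4359 0.4453] 0.06068902007651833
-0.14 86 [ 0.4426 -0.14    0.0586] [0.4378 0.4472] 0.06132676465623227
-0.13 90 [ 0.4446 -0.13    0.0583] [0.4397 0.4496] 0.06063443473686708
-0.12 98 [ 0.4466 -0.1202  0.0584] [0.4415 0.4517] 0.06069469006969841
-0.11 97 [ 0.4484 -0.1098  0.0585] [0.4434 0.4535] 0.06045333712765044
-0.1 98 [ 0.4501 -0.0998  0.0585] [0.4452 0.4552] 0.06069851116815794
-0.09 97 [ 0.452  -0.09    0.0585] [0.447 0.457] 0.06149073670205468
-0.08 122 [ 0.4554 -0.0787  0.0592] [0.4491 0.4657] 0.06525110676183138
-0.07 127 [ 0.4616 -0.0713  0.0609] [0.4528 0.4682] 0.06546901644850694
```

View pics/w1.png

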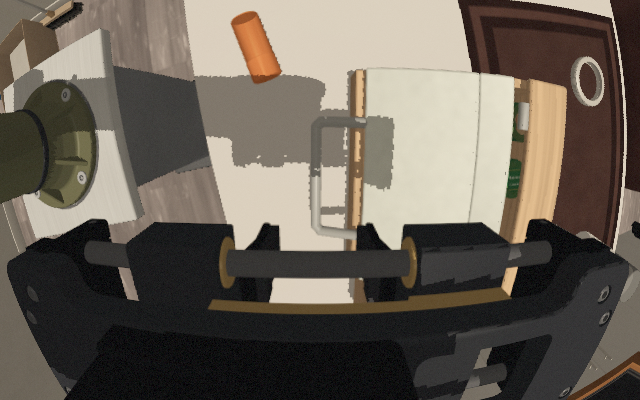

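Emit:
{"method": "move_arm", "body": {"steps": [[[-0.003,-0.002,0.04],0.009],[[-0.003,-0.002,0.08],0.009],[[-0.003,-0.002,0.115],0.009],[[-0.003,-0.002,0.14],0.009],[[-0.003,-0.002,0.16],0.009],[[-0.003,-0.002,0.174],0.009],[[-0.003,-0.002,0.174],0.009]]}}

```text
time_s: 3.38
tool_pos: [0.4419, -0.1372, 0.0452]
tool_rot: [-179.9, -0.0, 79.0]
force: [-0.9, -0.6, 1.1]
grip_width: 0.0438
```

Emit:
{"method": "move_arm", "body": {"steps": [[[0,0,0],0],[[0,0,0],0],[[0,0,0],0],[[0,0,0],0]], "hand": 1, "squeeze": 25}}

```text
time_s: 3.88
tool_pos: [0.443, -0.1368, 0.0462]
tool_rot: [180.0, 0.0, 79.1]
force: [-0.5, -0.3, -0.2]
grip_width: 0.0112
```

```bash
python3 - <<'E'
from h import *
# arc: tool y shift = back along cupboard x, tool z shift down
th=np.r_[np.linspace(0,1.88,33)]
r=.222; a=th-np.radians(20)
for t,y,z in zip(th,-r*(np.cos(a)-np.cos(a[0])),-r*(np.sin(a)-np.sin(a[0]))): print(round(t,3),round(y,4),round(z,4))
E
```

```text
0.0 -0.0 -0.0
0.059 -0.0041 -0.0124
0.118 -0.0075 -0.025
0.176 -0.0101 -0.0378
0.235 -0.0119 -0.0507
0.294 -0.013 -0.0637
0.352 -0.0134 -0.0767
0.411 -0.013 -0.0897
0.47 -0.0118 -0.1027
0.529 -0.0098 -0.1156
0.587 -0.0071 -0.1284
0.646 -0.0037 -0.1409
0.705 0.0005 -0.1533
0.764 0.0054 -0.1654
0.822 0.011 -0.1771
0.881 0.0173 -0.1886
0.94 0.0243 -0.1996
0.999 0.0318 -0.2102
1.057 0.04 -0.2204
1.116 0.0488 -0.23
1.175 0.0581 -0.2391
1.234 0.068 -0.2477
1.292 0.0783 -0.2557
1.351 0.0891 -0.263
1.41 0.1003 -0.2697
1.469 0.1118 -0.2757
1.527 0.1237 -0.2811
1.586 0.1359 -0.2857
1.645 0.1484 -0.2896
1.704 0.161 -0.2928
1.762 0.1738 -0.2952
1.821 0.1868 -0.2968
1.88 0.1998 -0.2978
```

Emit:
{"method": "move_arm", "body": {"steps": [[[0,-0.004,-0.0124],0],[[0,-0.0075,-0.025],0],[[0,-0.01,-0.0378],0],[[0,-0.012,-0.0507],0],[[0,-0.013,-0.0637],0],[[0,-0.0134,-0.0767],0],[[0,-0.013,-0.0897],0],[[0,-0.0118,-0.1027],0],[[0,-0.0098,-0.1156],0],[[0,-0.007,-0.1284],0],[[0,-0.0037,-0.1409],0],[[0,0.0005,-0.1533],0],[[0,0.0054,-0.1654],0],[[0,0.011,-0.177],0],[[0,0.0173,-0.1886],0],[[0,0.0243,-0.1996],0]]}}

```text
time_s: 5.88
tool_pos: [0.4671, -0.1414, 0.2463]
tool_rot: [180.0, 0.0, 79.1]
force: [-0.4, 0.6, 0.8]
grip_width: 0.0001
```

```bash
python3 - <<'E'
from h import *
im,d=env.read_camera('wrist'); save('w2',im)
o=env.get_obs();print(o['force'],o['wrist_torque'],o['qpos'],o['tool_pos'])
E
```

```text
[1.1094 0.2577 1.4683] [-0.091  -0.2386 -0.0272] [ 44.4038  -1.6394 -29.7991  99.9167  -0.8258  81.3299   3.8567] [ 0.4687 -0.1418  0.2477]
```

View pics/w2.png

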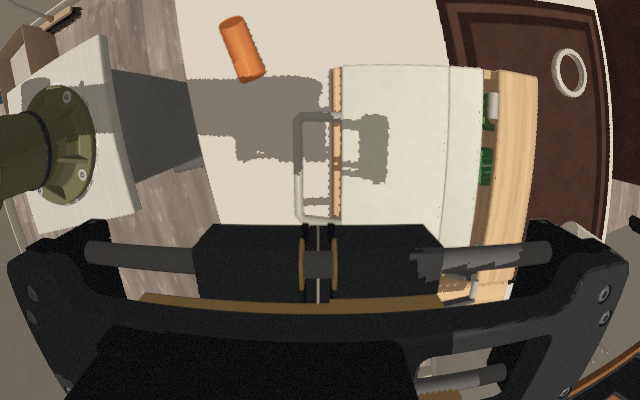

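Emit:
{"method": "move_arm", "body": {"steps": [[[0.001,-0.01,0.02],0],[[0.0015,-0.0257,0.06],0],[[0.0015,-0.0257,0.11],0],[[0.0015,-0.0257,0.15],0],[[0.0015,-0.0257,0.18],0],[[0.0015,-0.0257,0.2],0],[[0.0015,-0.0257,0.2055],0],[[0.0015,-0.0257,0.2055],0],[[0.0015,-0.0257,0.2055],0]], "hand": 0}}

```text
time_s: 7.05
tool_pos: [0.4426, -0.1353, 0.041]
tool_rot: [179.9, 0.0, 79.1]
force: [-0.0, -1.6, -0.4]
grip_width: 0.0435
```

Emit:
{"method": "move_arm", "body": {"steps": [[[0,0,0],0],[[0,0,0],0],[[0,0,0],0],[[0,0,0],0],[[0,0,0],0]], "hand": 1, "squeeze": 58}}

```text
time_s: 7.68
tool_pos: [0.4417, -0.135, 0.04]
tool_rot: [-180.0, 0.0, 79.1]
force: [-0.3, 0.7, -0.1]
grip_width: 0.0037
```

Emit:
{"method": "move_arm", "body": {"steps": [[[0,-0.002,-0.0062],0],[[0,-0.004,-0.0124],0],[[0,-0.006,-0.0187],0],[[0,-0.0075,-0.025],0]]}}

```text
time_s: 8.18
tool_pos: [0.4343, -0.1336, 0.0657]
tool_rot: [180.0, 0.0, 79.1]
force: [0.6, -0.3, -0.9]
grip_width: 0.0006
```

```bash
python3 - <<'E'
from h import *
o=env.get_obs();print(o['tool_pos'],o['grip_width'],o['force'],o['time_s'])
im,d=env.read_camera('wrist'); P=wcloud(d,o)
im2,d2=env.read_camera('scene'); save('s2',im2)
im3,d3=env.read_camera('top')
a=cv2.resize(im2[190:310,220:360],None,fx=3,fy=3,interpolation=cv2.INTER_CUBIC)
b=cv2.resize(im3[150:270,330:470],None,fx=3,fy=3,interpolation=cv2.INTER_CUBIC)
save('c2',np.vstack([np.hstack([a,b])[:360,:800],cv2.resize(im[100:340,120:520],(400,240)).repeat(1,0) if 0 else np.pad(im[100:320,120:520],((0,0),(0,400),(0,0)))[:, :800]]))
m=(P[...,2]>.03)&(P[...,2]<.10)&(P[...,0]>.36)&(P[...,0]<.47)&(P[...,1]>-.22)&(P[...,1]<-.07)
Q=P[m]
for y in np.arange(-.21,-.05,.02):
    k=abs(Q[:,1]-y)<.005
    if k.sum()>3: print(round(y,3),k.sum(),np.median(Q[k],0),np.percentile(Q[k][:,0],[10,90]),Q[k][:,2].max())
E
```

```text
[ 0.4343 -0.1336  0.0657] 0.0005757074695009523 [ 0.6026 -0.2984 -0.8791] 8.175
-0.13 274 [ 0.4435 -0.1292  0.0588] [0.4391 0.4486] 0.09965697662694606
-0.11 274 [ 0.4474 -0.11    0.0588] [0.4428 0.4522] 0.06109756713498257
-0.09 297 [ 0.4514 -0.0899  0.0585] [0.4466 0.4563] 0.06090157945593716
-0.07 273 [ 0.46   -0.0726  0.0616] [0.4518 0.468 ] 0.06742572045680709
```

View pics/c2.png

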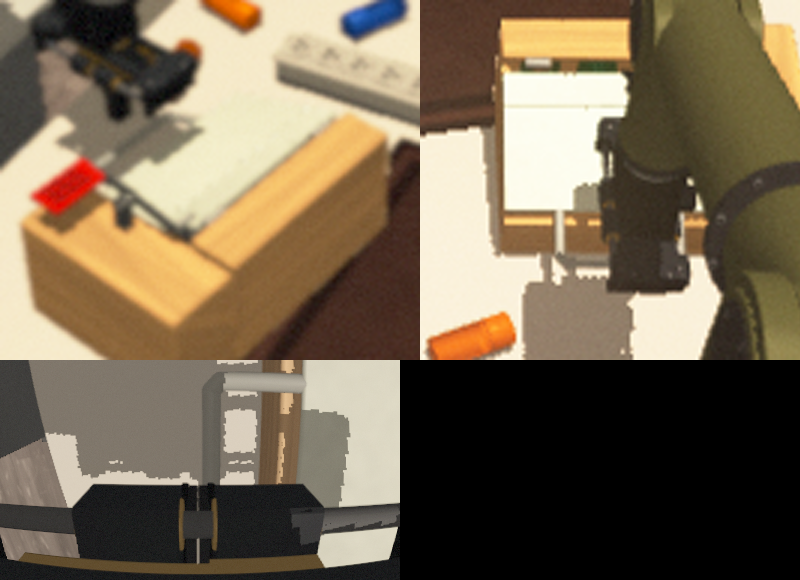

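```bash
python3 - <<'E'
from h import *
o=env.get_obs();vv,uu=np.mgrid[0:400,0:640]
im,d=env.read_camera('scene'); P=world('scene',uu,vv,d)
print(o['tool_pos'],o['tool_rot'])
m=(im.max(-1)<75)&(abs(P[...,0]-.434)<.12)&(abs(P[...,1]+.134)<.12)&(P[...,2]>.03)&(P[...,2]<.3)
Q=P[m]; a=np.radians(o['tool_rot'][2]); D=Q-o['tool_pos']
L=np.c_[D[:,0]*np.cos(a)+D[:,1]*np.sin(a),D[:,0]*np.sin(a)-D[:,1]*np.cos(a),-D[:,2]]
for z in np.arange(-.12,.06,.01):
    k=abs(L[:,2]-z)<.005
    if k.sum()>2: print(round(z,3),k.sum(),np.median(L[k],0),L[k].min(0)[:2],L[k].max(0)[:2])
im,d=env.read_camera('wrist'); P=wcloud(d,env.get_obs()); D=P-o['tool_pos']
L=np.stack([D[...,0]*np.cos(a)+D[...,1]*np.sin(a),D[...,0]*np.sin(a)-D[...,1]*np.cos(a),-D[...,2]],-1)
m=(im.max(-1)<130)&(abs(L[...,1])<.02)&(L[...,0]<.03)&(L[...,2]<.03)
for v in range(200,330,6):
    k=m[v]; 
    if k.any(): print(v,np.nanmedian(L[v][k],0), k.sum())
E
```

```text
[ 0.4347 -0.1338  0.0656] [179.9381   0.0304  79.1064]
-0.12 150 [-0.0239  0.0208 -0.1199] [-0.04   -0.0909] [0.0268 0.0962]
-0.11 111 [-0.023   0.0338 -0.1103] [-0.0405 -0.0839] [0.0345 0.094 ]
-0.1 32 [-0.0247  0.0352 -0.1029] [-0.0368 -0.0855] [0.0186 0.0885]
-0.07 9 [-0.0088  0.0105 -0.0683] [-0.0123 -0.0078] [-0.002   0.0164]
-0.06 16 [-0.008   0.0113 -0.0597] [-0.0126 -0.0083] [0.0084 0.017 ]
-0.05 15 [-0.0073  0.0056 -0.0493] [-0.012  -0.0073] [0.0093 0.0151]
-0.04 17 [-0.0043  0.0073 -0.0399] [-0.012  -0.0079] [0.0068 0.0132]
-0.03 13 [-0.0049  0.0077 -0.0323] [-0.0112 -0.0046] [0.0113 0.0128]
200 [0.015  0.0081 0.0071] 18
206 [0.0108 0.0081 0.0077] 18
212 [0.0066 0.0081 0.0078] 18
218 [0.0025 0.0082 0.0075] 18
224 [ 0.0105  0.0053 -0.0256] 25
230 [ 0.0095 -0.0003 -0.0322] 32
236 [ 0.0094 -0.0003 -0.0403] 32
242 [ 0.0092 -0.0003 -0.0475] 26
248 [ 0.0091 -0.0003 -0.0545] 26
266 [ 0.0298 -0.0013 -0.1113] 9
272 [ 0.0285 -0.0005 -0.1123] 33
278 [ 0.0295 -0.0003 -0.1177] 114
284 [ 0.0278  0.0007 -0.1178] 151
290 [ 0.026   0.0007 -0.118 ] 149
296 [ 0.0241  0.0008 -0.118 ] 147
302 [ 0.0234  0.0005 -0.1197] 152
308 [ 0.0235 -0.0002 -0.1226] 159
314 [ 0.0254 -0.0001 -0.1275] 168
320 [ 0.0253 -0.0002 -0.1299] 173
326 [ 0.0254  0.0001 -0.1323] 178
```

Emit:
{"method": "move_arm", "body": {"steps": [[[0,0.009,0],0],[[0,0.009,0],0],[[0,0.009,0],0],[[0,0.009,0],0],[[0,0.009,0.01],0],[[0,0.009,0.02],0],[[0,0.009,0.03],0],[[0,0.009,0.04],0],[[0,0.009,0.05],0],[[0,0.009,0.055],0],[[0,0.009,0.055],0]], "hand": 0}}

```text
time_s: 9.8
tool_pos: [0.443, -0.1351, 0.0096]
tool_rot: [-180.0, -0.0, 79.1]
force: [-0.1, -0.3, -0.2]
grip_width: 0.0433
```

```bash
python3 - <<'E'
from h import *
o=env.get_obs();print(o['tool_pos'],o['force'],o['grip_width'])
im,d=env.read_camera('wrist'); save('w3',im[100:330,120:520]); P=wcloud(d,o); a=np.radians(o['tool_rot'][2]); D=P-o['tool_pos']
L=np.stack([D[...,0]*np.cos(a)+D[...,1]*np.sin(a),D[...,0]*np.sin(a)-D[...,1]*np.cos(a),-D[...,2]],-1)
for s in (1,-1):
  m=(im.max(-1)<75)&(abs(L[...,1]*s-.028)<.012)&(L[...,0]<.03)&(L[...,2]>-.08)
  Q=L[m]; print(s,m.sum(),Q.max(0),Q.min(0),np.sort(Q[:,2])[-20:])
E
```

```text
[ 0.443  -0.1351  0.0096] [-0.1008 -0.3483 -0.2113] 0.04331986826682038
1 1069 [0.0119 0.0339 0.0102] [-0.0541  0.0214 -0.08  ] [-0.0258 -0.0256 -0.0255 -0.0255 -0.0254 -0.0253 -0.0253 -0.0251 -0.0236
  0.0086  0.0087  0.0087  0.009   0.0093  0.0095  0.0095  0.0096  0.0097
  0.0099  0.0102]
-1 1066 [ 0.0116 -0.0212  0.011 ] [-0.0147 -0.038  -0.0799] [-0.0264 -0.0263 -0.0262 -0.0262 -0.0256 -0.0255 -0.0252  0.0088  0.0088
  0.0091  0.0092  0.0093  0.0093  0.0095  0.0095  0.0099  0.0099  0.0101
  0.0101  0.011 ]
```

View pics/w3.png

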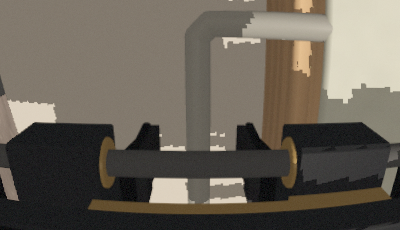

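Emit:
{"method": "move_arm", "body": {"steps": [[[0,0,0],0],[[0,0,0],0],[[0,0,0],0],[[0,0,0],0],[[0,0,0],0],[[0,0,0],0]], "hand": 1, "squeeze": 35}}

```text
time_s: 10.6
tool_pos: [0.4433, -0.1354, 0.0101]
tool_rot: [180.0, 0.0, 79.1]
force: [0.1, -0.0, 0.9]
grip_width: 0.0109
```

Emit:
{"method": "move_arm", "body": {"steps": [[[0,-0.002,-0.0062],0],[[0,-0.004,-0.0124],0],[[0,-0.0075,-0.025],0],[[0,-0.01,-0.0378],0],[[0,-0.012,-0.0507],0],[[0,-0.013,-0.0637],0],[[0,-0.0134,-0.0767],0],[[0,-0.013,-0.0897],0]]}}

```text
time_s: 11.6
tool_pos: [0.4302, -0.1329, 0.1005]
tool_rot: [-180.0, 0.0, 79.1]
force: [3.0, -2.0, -4.9]
grip_width: 0.0108
```

Emit:
{"method": "move_arm", "body": {"steps": [[[0,0.0012,-0.013],0],[[0,0.0032,-0.0259],0],[[0,0.0059,-0.0387],0],[[0,0.0093,-0.0512],0],[[0,0.0135,-0.0636],0],[[0,0.0184,-0.0757],0],[[0,0.024,-0.0874],0],[[0,0.0303,-0.0989],0],[[0,0.0373,-0.1099],0],[[0,0.0448,-0.1205],0],[[0,0.053,-0.1307],0],[[0,0.0618,-0.1403],0]]}}

```text
time_s: 13.1
tool_pos: [0.4861, -0.1433, 0.2413]
tool_rot: [-179.3, 0.0, 79.1]
force: [-18.6, 3.5, 10.2]
grip_width: 0.0111
```

Emit:
{"method": "move_arm", "body": {"steps": [[[0,0.0093,-0.0091],0],[[0,0.0192,-0.0177],0],[[0,0.0295,-0.0257],0],[[0,0.0403,-0.033],0],[[0,0.0515,-0.0397],0],[[0,0.063,-0.0457],0],[[0,0.0749,-0.0511],0],[[0,0.0871,-0.0557],0],[[0,0.0996,-0.0596],0],[[0,0.1122,-0.0628],0],[[0,0.125,-0.0652],0]]}}

```text
time_s: 14.48
tool_pos: [0.6144, -0.1671, 0.3094]
tool_rot: [179.9, -0.1, 79.1]
force: [-5.6, 1.9, 8.7]
grip_width: 0.0109
```

Emit:
{"method": "move_arm", "body": {"steps": [[[0,0.0065,0],0],[[0,0.013,0],0],[[0,0.02,0],0],[[0,0.026,0],0],[[0,0.026,0],0]]}}

```text
time_s: 15.1
tool_pos: [0.6419, -0.1721, 0.3111]
tool_rot: [179.5, -0.1, 79.1]
force: [-1.6, 1.5, 11.8]
grip_width: 0.0111
```

Emit:
{"method": "move_arm", "body": {"steps": [[[0,-0.004,0],0],[[0,-0.008,0],0],[[0,-0.012,0.0],0],[[0,-0.016,0.001],0],[[0,-0.02,0.001],0],[[0,-0.02,0.001],0]]}}

```text
time_s: 15.85
tool_pos: [0.6227, -0.1686, 0.3097]
tool_rot: [179.4, -0.1, 79.1]
force: [-0.5, -0.1, 10.0]
grip_width: 0.0108
```

Emit:
{"method": "move_arm", "body": {"steps": [[[0,0.004,0],0],[[0,0.004,0],0],[[0,0.004,0],0],[[0,0.004,0],0]], "hand": 0.2}}

```text
time_s: 16.35
tool_pos: [0.6237, -0.1699, 0.3039]
tool_rot: [-180.0, -0.0, 79.1]
force: [-0.1, -0.8, -1.1]
grip_width: 0.0337
```

```bash
python3 - <<'E'
from h import *
o=env.get_obs();print(o['time_s'],o['tool_pos'],o['force'],o['grip_width'])
im,d=env.read_camera('scene'); save('s3',cv2.resize(im[130:330,180:400],None,fx=2.5,fy=2.5))
E
```

```text
16.35 [ 0.6237 -0.1699  0.3039] [-0.1475 -0.8408 -1.1121] 0.03374457336128767
```

View pics/s3.png

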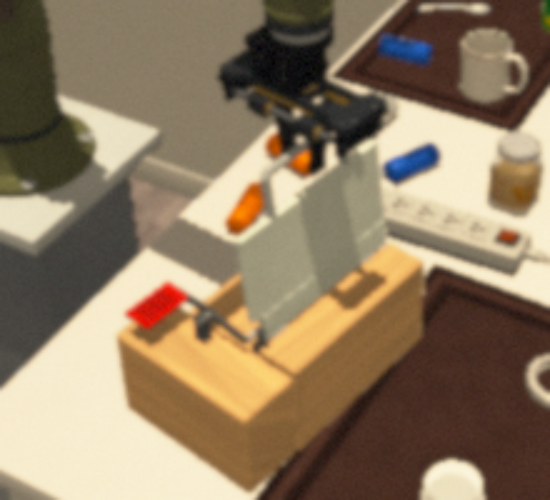

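Emit:
{"method": "move_arm", "body": {"steps": [[[0,0,-0.004],0],[[0,0,-0.015],0],[[0,0,-0.035],0],[[0,0,-0.06],0],[[0,0,-0.085],0],[[0,0,-0.09],0]], "hand": -0.2}}

```text
time_s: 17.15
tool_pos: [0.6245, -0.1698, 0.3969]
tool_rot: [179.8, -0.0, 79.1]
force: [-0.7, -0.0, -1.4]
grip_width: 0.0522
```

```bash
python3 - <<'E'
from h import *
print(env.get_obs()['tool_pos'],rel([.454,.30,.18],84))
E
```

```text
[ 0.6245 -0.1698  0.3969] [ 0.4292 -0.2561  0.2169 -0.0851]
```

Emit:
{"method": "move_arm", "body": {"steps": [[[0.0,-0.03,0],0],[[0.04,-0.065,0],0],[[0.085,-0.1,0],-0.02],[[0.13,-0.13,0.02],-0.04],[[0.175,-0.16,0.04],-0.05],[[0.22,-0.185,0.07],-0.06],[[0.265,-0.205,0.1],-0.07],[[0.31,-0.225,0.13],-0.085],[[0.35,-0.24,0.16],-0.085],[[0.39,-0.25,0.19],-0.085],[[0.42,-0.256,0.21],-0.085],[[0.429,-0.256,0.217],-0.085],[[0.429,-0.256,0.217],-0.085]], "hand": -0.6}}

```text
time_s: 18.77
tool_pos: [0.4532, 0.2991, 0.1768]
tool_rot: [-179.9, 0.0, 84.0]
force: [0.0, -1.0, -0.3]
grip_width: 0.0697
```

```bash
python3 - <<'E'
from h import *
o=env.get_obs();print(o['time_s'],o['tool_pos'],o['tool_rot'],o['grip_width'],o['qpos'])
im,d=env.read_camera('wrist'); P=wcloud(d,o); save('w4',im)
for r in env.cut_out('wrist','toothpick_jar'):
    m=r['region']&(d>0); Q=P[m]; Q=Q[(Q[:,2]>.02)&(Q[:,2]<.06)]
    if len(Q)>50: print(r['conf'],r['uv'],len(Q),np.median(Q,0),np.percentile(Q[:,2],[50,95]),cv2.minAreaRect((Q[:,:2]*1000).astype(np.float32)),im[m].mean(0))
E
```

```text
18.775 [0.4532 0.2991 0.1768] [-179.9326    0.044    84.0119] 0.06973185040047078 [ 12.7785  11.893  -54.7199  98.5376  10.018   74.83   -50.0013]
0.98 [314.4, 146.2] 2656 [0.4544 0.3396 0.0352] [0.0352 0.0381] ((454.51068115234375, 338.6937561035156), (88.90880584716797, 37.51995086669922), 86.07298278808594) [147.5002 140.7755 128.2484]
0.91 [410.5, 197.7] 2003 [0.5588 0.2659 0.0349] [0.0349 0.038 ] ((560.6659545898438, 259.87841796875), (86.66616821289062, 37.16687774658203), 64.73342895507812) [ 53.3526  86.5028 141.008 ]
0.72 [284.0, 281.3] 464 [0.4017 0.1766 0.0365] [0.0365 0.0382] ((390.8692626953125, 174.61175537109375), (19.639204025268555, 76.80693054199219), 81.46570587158203) [195.7857 122.2395  72.4748]
```

View pics/w4.png

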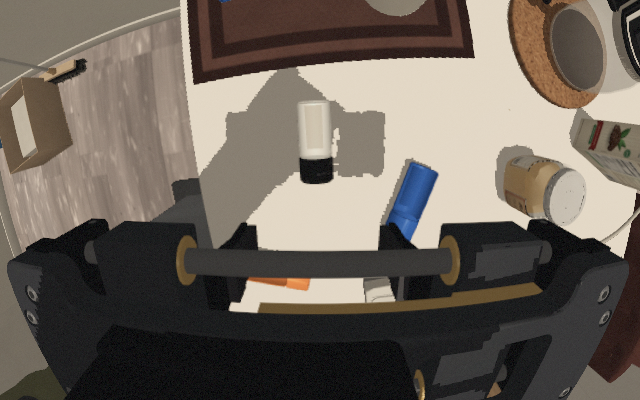

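```bash
python3 - <<'E'
from h import *
print(rel([.4545,.3387,-.018],86.1))
E
```

```text
[ 0.0402 -0.004   0.1958 -0.0389]
```

Emit:
{"method": "move_arm", "body": {"steps": [[[0.02,-0.004,0.03],-0.04],[[0.04,-0.004,0.07],-0.04],[[0.04,-0.004,0.11],-0.04],[[0.04,-0.004,0.14],-0.04],[[0.04,-0.004,0.165],-0.04],[[0.04,-0.004,0.182],-0.04],[[0.04,-0.004,0.191],-0.04],[[0.04,-0.004,0.196],-0.04],[[0.04,-0.004,0.196],-0.04]]}}

```text
time_s: 20.0
tool_pos: [0.4539, 0.3399, -0.0184]
tool_rot: [180.0, -0.0, 86.3]
force: [-0.8, -0.5, 0.1]
grip_width: 0.0698
```

Emit:
{"method": "move_arm", "body": {"steps": [[[0,0,0],0],[[0,0,0],0],[[0,0,0],0],[[0,0,0],0],[[0,0,0],0],[[0,0,0],0]], "hand": 1, "squeeze": 12}}

```text
time_s: 20.75
tool_pos: [0.4536, 0.3398, -0.0187]
tool_rot: [180.0, 0.0, 86.3]
force: [0.3, 0.5, 0.8]
grip_width: 0.0378
```

```bash
sed -i 's/^CO=.*/CO=np.array([.6049,-.1647]);CY=-10.6/' h.py; python3 - <<'E'
from h import *
t=cw(-.045,0,.15); print(t, rel(t,169.4))
print(rel(cw(-.10,.25,.15)))
E
```

```text
[ 0.5607 -0.1564  0.15  ] [-0.4883  0.1391 -0.1687 -1.4507]
[-0.2335  0.1144 -0.1687  0.    ]
```

Emit:
{"method": "move_arm", "body": {"steps": [[[0,0,-0.015],0],[[0,0,-0.05],0],[[0,0,-0.1],0],[[-0.03,0.01,-0.15],-0.12],[[-0.07,0.03,-0.169],-0.27],[[-0.11,0.05,-0.169],-0.43],[[-0.15,0.07,-0.169],-0.59],[[-0.19,0.09,-0.169],-0.75],[[-0.23,0.105,-0.169],-0.91],[[-0.27,0.115,-0.169],-1.07],[[-0.31,0.12,-0.169],-1.23],[[-0.35,0.125,-0.169],-1.38],[[-0.39,0.13,-0.169],-1.45],[[-0.43,0.135,-0.169],-1.45],[[-0.465,0.139,-0.169],-1.45],[[-0.488,0.139,-0.169],-1.45],[[-0.488,0.139,-0.169],-1.45]]}}

```text
time_s: 22.88
tool_pos: [0.5602, -0.1578, 0.1504]
tool_rot: [-180.0, -0.0, 169.2]
force: [-0.1, 0.8, -0.3]
grip_width: 0.0379
```

```bash
python3 - <<'E'
from h import *
o=env.get_obs();print(o['time_s'],o['tool_pos'],o['tool_rot'],o['grip_width'],o['qpos'])
print(rel(cw(-.045,0,-.009),169.4))
im,d=env.read_camera('wrist'); P=wcloud(d,o); save('w5',im)
im2,d2=env.read_camera('top'); save('t5',cv2.resize(im2[120:270,330:480],None,fx=3,fy=3)); 
a=cv2.resize(im,(560,350)); b=cv2.resize(im2[130:260,340:480],(377,350)); 
save('c5',np.vstack([a,np.pad(b,((0,0),(0,183),(0,0)))])[:600])
E
```

```text
22.875 [ 0.5602 -0.1578  0.1504] [-179.9892   -0.0047  169.1753] 0.03786816112455744 [ 61.7816  21.3548 -59.4859  95.1845  19.0149  74.4439  78.0013]
[-0.0002  0.0015  0.1594 -0.0039]
```

View pics/c5.png

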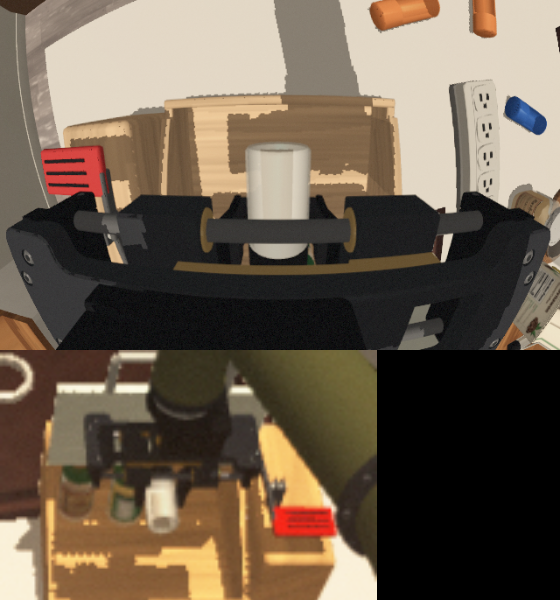

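Emit:
{"method": "move_arm", "body": {"steps": [[[0.004,0.005,0.02],0],[[0.007,0.0095,0.05],0],[[0.007,0.0095,0.08],0],[[0.007,0.0095,0.105],0],[[0.007,0.0095,0.125],0],[[0.007,0.0095,0.14],0],[[0.007,0.0095,0.15],0],[[0.007,0.0095,0.156],0],[[0.007,0.0095,0.159],0],[[0.007,0.0095,0.16],0]]}}

```text
time_s: 24.22
tool_pos: [0.5557, -0.1457, -0.0095]
tool_rot: [-180.0, 0.0, 169.3]
force: [0.6, 0.5, 0.3]
grip_width: 0.0382
```

Emit:
{"method": "move_arm", "body": {"steps": [[[0,0,0.001],0],[[0,0,0.001],0],[[0,0,0.001],0],[[0,0,0.001],0]], "hand": -0.3}}

```text
time_s: 24.72
tool_pos: [0.5555, -0.1456, -0.0106]
tool_rot: [-180.0, 0.0, 169.4]
force: [-0.0, 1.4, 0.6]
grip_width: 0.056
```

Emit:
{"method": "move_arm", "body": {"steps": [[[0,0,-0.006],0],[[0,0,-0.02],0],[[0,0,-0.045],0],[[0,0,-0.085],0],[[0,0,-0.13],0],[[0,0,-0.18],0],[[0,0,-0.21],0],[[0,0,-0.22],0]]}}

```text
time_s: 25.72
tool_pos: [0.5566, -0.1454, 0.2121]
tool_rot: [-179.9, 0.2, 169.4]
force: [1.1, -0.0, 0.0]
grip_width: 0.0566
```

```bash
python3 - <<'E'
from h import *
o=env.get_obs();print(o['time_s'],o['tool_pos'],o['tool_rot'],o['grip_width'])
im,d=env.read_camera('wrist'); P=wcloud(d,o); 
q=[r for r in env.cut_out('wrist','toothpick_jar')]
a=np.radians(CY)
def loc(Q): D=Q[...,:2]-CO; return np.stack([D[...,0]*np.cos(a)+D[...,1]*np.sin(a),-D[...,0]*np.sin(a)+D[...,1]*np.cos(a),Q[...,2]],-1)
L=loc(P)
for r in q:
    Q=L[r['region']&(d>0)]; print(r['conf'],r['uv'],np.median(Q,0),Q.min(0),Q.max(0))
m=(im[...,0]>110)&(im[...,1]<75)&(im[...,2]<75)&(P[...,2]>.14)&(P[...,2]<.21)
Q=P[m]; print('red',m.sum(),np.median(Q,0),cv2.minAreaRect((Q[:,:2]*1000).astype(np.float32)),L[m].min(0),L[m].max(0),np.median(L[m],0))
save('w6',im[60:300,:])
E
```

```text
25.725 [ 0.5566 -0.1454  0.2121] [-179.9299    0.2318  169.3725] 0.05655150494369737
0.79 [315.5, 173.0] [-0.0542  0.0091  0.0429] [-0.0965 -0.0098  0.0214] [-0.0065  0.0276  0.0478]
0.79 [520.7, 26.3] [-0.2647  0.292   0.0329] [-0.3098  0.2795 -0.0003] [-0.2327  0.3412  0.0404]
0.78 [565.9, 135.0] [-0.1217  0.3892  0.0334] [-0.1522  0.3587 -0.0013] [-0.0934  0.4888  0.0399]
0.7 [432.7, 26.1] [-0.237   0.1535  0.0345] [-0.2819  0.1127 -0.0014] [-0.2089  0.2251  0.0401]
0.67 [638.6, 42.2] [-0.3353  0.6441  0.0108] [-0.3763  0.6298  0.0011] [-0.2941  0.6752  0.0217]
red 1808 [ 0.5046 -0.3152  0.1738] ((504.5326843261719, -314.93878173828125), (71.97042083740234, 39.58083724975586), 79.09196472167969) [-0.0908 -0.2021  0.1666] [-0.0512 -0.1301  0.1766] [-0.0721 -0.1664  0.1738]
```

View pics/w6.png

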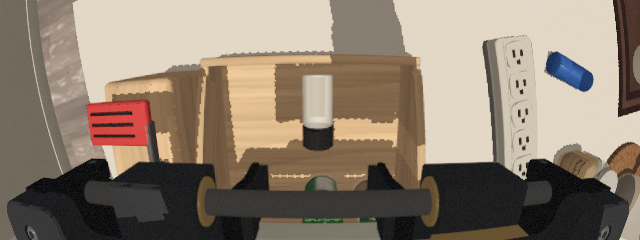

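```bash
python3 - <<'E'
from h import *
t=cw(-.072,-.18,.185); print(t, rel(t,79.4)); print(env.get_obs()['qpos'])
E
```

```text
[ 0.501  -0.3284  0.185 ] [ 0.0201 -0.1898  0.0251  1.57  ]
[ 63.2682  17.7718 -61.6556  91.6278  15.8833  80.021   79.3551]
```

Emit:
{"method": "move_arm", "body": {"steps": [[[0.04,0,0],0],[[0.08,-0.02,0],0],[[0.08,-0.06,0],0.1],[[0.08,-0.1,0],0.25],[[0.08,-0.14,0],0.42],[[0.07,-0.17,0],0.59],[[0.06,-0.19,0],0.76],[[0.05,-0.19,0],0.93],[[0.04,-0.19,0],1.1],[[0.03,-0.19,0],1.27],[[0.025,-0.19,0.01],1.44],[[0.02,-0.19,0.02],1.57],[[0.02,-0.19,0.025],1.57],[[0.02,-0.19,0.025],1.57]], "hand": 1}}

```text
time_s: 27.58
tool_pos: [0.4998, -0.3281, 0.183]
tool_rot: [-179.9, -0.1, 79.5]
force: [1.0, 0.4, 0.2]
grip_width: 0.0006
```

```bash
python3 - <<'E'
from h import *
o=env.get_obs();print(o['time_s'],o['tool_pos'],o['tool_rot'],o['grip_width'],o['force'],o['qpos'])
t=cw(-.072,-.18,.149); print(rel(t,79.4))
im,d=env.read_camera('scene'); save('s7',cv2.resize(im[130:330,180:400],None,fx=2.5,fy=2.5))
E
```

```text
27.575 [ 0.4998 -0.3281  0.183 ] [-179.8773   -0.0575   79.5363] 0.0005748617038706887 [1.0115 0.3544 0.1999] [ 68.8604  18.0459 -46.3946  90.6493  13.2726  77.1628  10.416 ]
[-0.      0.0012  0.034   0.0024]
```

View pics/s7.png

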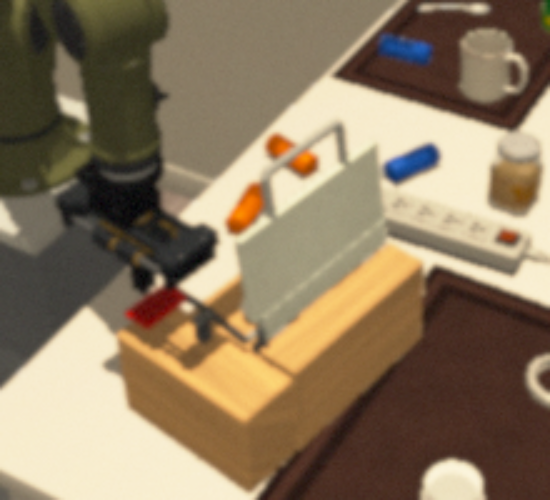

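Emit:
{"method": "move_arm", "body": {"steps": [[[0,0.001,0.01],0],[[0,0.001,0.02],0],[[0,0.001,0.028],0],[[0,0.001,0.034],0],[[0,0.001,0.038],0],[[0,0.001,0.042],0],[[0,0.001,0.046],0],[[0,0.001,0.05],0],[[0,0.001,0.05],0],[[0,0.001,0.05],0]]}}

```text
time_s: 28.88
tool_pos: [0.5019, -0.3289, 0.1344]
tool_rot: [180.0, 0.0, 79.4]
force: [-0.9, 1.2, 3.6]
grip_width: 0.0007
```

```bash
python3 - <<'E'
from h import *
o=env.get_obs();print(o['time_s'],o['tool_pos'],o['force'])
im,d=env.read_camera('scene'); vv,uu=np.mgrid[0:400,0:640]; P=world('scene',uu,vv,d); a=np.radians(CY)
D=P[...,:2]-CO; x=D[...,0]*np.cos(a)+D[...,1]*np.sin(a); y=-D[...,0]*np.sin(a)+D[...,1]*np.cos(a); z=P[...,2]
m=(abs(y)<.1)&(z>.16)&(z<.37)&(abs(x)<.2)&(d>0); print(m.sum(), z[m].max() if m.any() else None)
k=m&(abs(y)<.05); print('door angle',np.degrees(np.median(np.arctan2(z[k]-.13,.045-x[k]))) if k.any() else None)
E
```

```text
28.875 [ 0.5019 -0.3289  0.1344] [-0.8952  1.1997  3.5849]
2488 0.34543359938191376
door angle 71.19464601411859
```

Emit:
{"method": "move_arm", "body": {"steps": [[[0,0,0.001],0],[[0,0,0.001],0],[[0,0,0.001],0],[[0,0,0.001],0],[[0,0,0.001],0],[[0,0,0.001],0],[[0,0,0.001],0],[[0,0,0.001],0],[[0,0,0.001],0],[[0,0,0.001],0],[[0,0,0.001],0],[[0,0,0.001],0],[[0,0,0.001],0],[[0,0,0.001],0],[[0,0,0.001],0],[[0,0,0.001],0],[[0,0,0.001],0],[[0,0,0.001],0],[[0,0,0.001],0],[[0,0,0.001],0]]}}

```text
time_s: 31.42
tool_pos: [0.5016, -0.3288, 0.1332]
tool_rot: [-180.0, 0.0, 79.4]
force: [0.3, -1.5, 4.0]
grip_width: 0.0005
```

Emit:
{"method": "move_arm", "body": {"steps": [[[0,0,-0.005],0],[[0,0,-0.015],0],[[0,0,-0.03],0],[[0,0,-0.05],0],[[0,0,-0.07],0],[[-0.02,0,-0.09],0],[[-0.05,-0.02,-0.1],0],[[-0.09,-0.05,-0.1],0],[[-0.13,-0.08,-0.1],0],[[-0.16,-0.1,-0.1],0],[[-0.18,-0.12,-0.1],0],[[-0.18,-0.12,-0.1],0]]}}

```text
time_s: 32.92
tool_pos: [0.348, -0.4858, 0.234]
tool_rot: [-180.0, 0.1, 79.1]
force: [0.5, 0.2, -0.6]
grip_width: 0.0003
```

```bash
python3 - <<'E'
from h import *
o=env.get_obs();print(o['time_s'],o['tool_pos'],o['force'])
vv,uu=np.mgrid[0:400,0:640]; ims=[]
for n in ['scene','top']:
    im,d=env.read_camera(n); ims.append(im); P=world(n,uu,vv,d)
    m=(P[...,2]>.075)&(P[...,2]<.12)&(P[...,0]>.48)&(P[...,0]<.62)&(P[...,1]>-.25)&(P[...,1]<-.05)&(im.min(-1)>150)
    Q=P[m]; A=np.c_[Q[:,:2],np.ones(len(Q))]; s=np.linalg.lstsq(A,Q[:,2],rcond=None)[0]
    for _ in range(5):
        r=Q[:,2]-A@s; k=abs(r)<.006; s=np.linalg.lstsq(A[k],Q[k,2],rcond=None)[0]
    print(n,k.sum(),s,np.degrees(np.arctan(np.hypot(s[0],s[1]))))
save('e8',np.vstack([cv2.resize(ims[0][130:310,200:400],(444,400))[:300],cv2.resize(ims[1][120:270,340:540],(444,333))[:300]]))
E
```

```text
32.925 [ 0.348  -0.4858  0.234 ] [ 0.5148  0.2317 -0.6498]
scene 946 [ 0.3571 -0.0638 -0.1063] 19.938568039781018
top 2002 [ 0.3442 -0.0644 -0.0995] 19.300278003060875
```

View pics/e8.png

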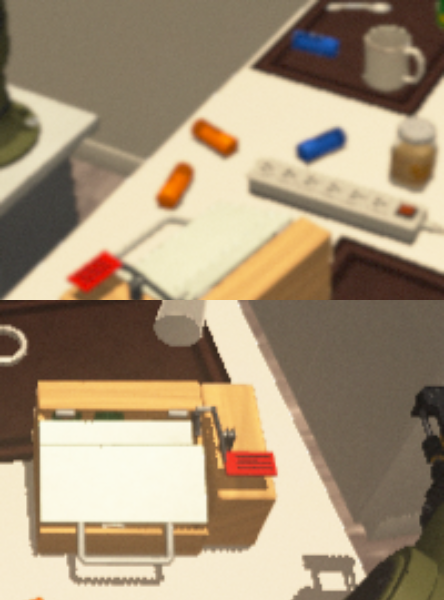

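The door plane matches the one measured at the start (19.9°/19.3° now, 20.3°/19.4° then). The door is shut, the arm is clear and nothing else has moved.

```bash
python3 -c "
from cell import env; print(env.sign_off())"
```

```text
the job is handed in; nothing more can be done
None
```

The job is done and handed in at about 33 s of the 67 s. I raised the door by its handle until it locked and stood by itself. I then laid the toothpick jar on the cupboard floor, let go of it, and pressed the red pad about 15 mm until the door came down on its damper.

- **First tries:** the first two grasps of the handle closed on air. The images showed the real fingertips about 33 mm further back along the tool than the text says. After I corrected for that, every grasp held. Those misses did not touch or move anything that I could see.
- **Jar:** seen after release and before closing, it lay near cupboard x −0.054, y +0.009 m, with its top at z 0.048 m. That is clear of the spice jars and the front wall.
- **Door:** its slope afterwards is 19.9° and 19.3° from the two cameras, against 20.3° and 19.4° when shut at the start. I judged it fully shut from that and from the last picture. The jar was not visible once the door closed.
- **Other things:** the honey jar and the look-alikes appear unmoved in the last picture. The spice jars were last seen only in part, before the door closed. I did not measure any of their positions again.
- **Forces:** the highest reading I saw was about 21 N at the wrist while raising the door. Readings come only at the end of each move, so a short peak in between could have been missed.

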